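# Let the dowels out of the gated rack into the catch tray

### The arm

A 7-joint arm with a two-finger parallel gripper is mounted at the origin on a cart in front of the work surface, level with it; the furniture and walls round the work are solid. World frame = base frame: x ahead of the robot, y to its left, z up, the work surface at z = 0. Lengths are in m, angles in rad, forces in N, time in s.
With the tool pointing down it reaches from about 0.35 to 0.9 m from the base axis. Payload 8.1 kg.
Tool frame: the origin (TCP) lies between the finger pads; the fingertips stand ahead of it and the grasp point (between the pads) is the TCP (arm.nose_length is the z of the fingertips in the tool frame, in m); z points along the fingers, y is the line along which they close (so a half turn about z gives the same grasp; the last joint's range is limited). The gripper opens to 92 mm and grips with 3 to 60 N. Pads are 19 mm wide; open, the fingers measure 130 mm over their backs; the gripper's body (75 mm by 190 mm) begins 47 mm behind the grasp point.
Start: joints at [-1.413, 0.434, 0.025, 1.573, -0.012, 1.134, -0.075], TCP at [0.161, 0.604, 0.246] pointing down, gripper open.
Joint ranges: [-2.62, 2.62], [-0.44, 2.09], [-1.27, 1.32], [0.08, 2.57], [-1.32, 4.46], [0.12, 2], [-2.74, 2.74]. Speed limits (rad/s): [2.22, 2.22, 3.01, 3.01, 3.14, 3.14, 3.14].

### API

Orientations are given as a rotation vector (axis times angle).
In Python, from cell import sensors, optics, arm gives the robot as it stands.
- The arm moves only by the tool arm_command, never from a script. Its argument "deltas" is one flat list of numbers, 7 for each row, row after row: the turn, a rotation vector about the world's x, y, z as a fraction of full scale, then the shift along the world's x, y, z as a fraction of full scale, then the finger opening in mm, from 0 to 91.8. In form: [wx, wy, wz, dx, dy, dz, fingers, wx, wy, wz, dx, dy, dz, fingers, ...]. A call has 1 to 20 rows; each row is the pose to reach, as a shift and turn from the pose commanded when the call began; what a row does not reach only later rows make up. Full scale, the value 1, is 1 m for a shift and 90 degrees for a turn. A row lasts 1/10 s, in which the tool goes at most 50 mm and 8.59 degrees, less where a joint would pass 70% of its speed; a pose out of reach is approached as far as the arm can. A call with a number of a shift or a turn outside -1 to 1 is refused whole. A call with a gripper value outside its range is refused whole. The fingers move at their own pace and stop on an object; "force" is the grip in N (left out, the last holds). Time passes only in rows, so rows that repeat a pose let the fingers close. It gives the time, the measured TCP pose, the force, the opening and the grip force at its end, in the units of the state.
- sensors.observe(): the state, without advancing time (a new reading comes with each control period).
- optics.get_image(name): name is "side" or "top"; returns the picture (420x560x3 uint8, blue, green, red); there is no depth.
- optics.calibration(name): a dict with "camera_matrix" (3x3 intrinsics, pixels), "rvec" (rotation vector, rad) and "tvec" (3), from world to camera coordinates, as OpenCV has them. Camera axes: x right, y down, z forward; pixel columns grow to the right and rows downward; lengths in m; the calibration is good to about 2 mm. A picture is of the moment at which its call begins. calibration takes no time and is no camera call.
- arm.sign_off(): hands the job in; it is judged then, once.
The state is a dict: "clock": time; "joints": joint angles; "dq": joint speeds; "joint_efforts": joint torques, N m; "position": TCP position; "ee_rot": TCP orientation; "force": force on the tool from outside, world axes, zero at the start; "ft_torque": the same for the moment, N m; "width": opening from 0.0 (shut) to 1.0 (fully open); "gripper_force": force on a finger pad.
Only numpy, scipy, OpenCV 4.12 (cv2) and the standard library are available. Lean on these libraries where they do the work, as an engineer would, in place of code of your own. Each camera call takes 0.05 s, during which the arm holds its last target. There are 200 camera calls.

### The job

With the fingers only and without grasping or lifting anything, push the blue catch tray across the bench until its low wall stands squarely and centrally up against the foot of the wooden dowel rack. Then press down the red pad of the rocking lever, so that the gate at its other end lifts, and keep it down until both dowels have rolled into the tray; then let the lever come back up so that the gate is shut. Do not touch the dowels with the robot, and leave everything else on the bench where it is.

Things in the scene. Friction and masses are not known exactly. Their poses are not given: they have to be found in the camera images.
- dowel_rack: Fixed wooden rack, 215 mm long (x), 164 wide (y), 130 high. Its ramp slopes down at 14 degrees to the rack's -x end, which points to the robot's right (world -y) within 12 degrees. Origin on the bench; the ramp's lip is at x = -85 mm, top 34 mm and underside over 24 mm above the bench, so that the tray's low wall passes under it; the base ends at x = +130 mm.
- rack_foot (a point): Point on the bench at the middle of the rack's foot, the upright face at the ramp's lower end that the tray is pushed against (15 mm behind the lip). Axes as the rack's: x uphill, away from the tray; y along the foot; z up.
- lever_pad (a point): Centre of the top of the red pad (48 mm along the rack's x, 64 along y) at the uphill end of the rocking lever, 128 mm above the bench at rest; moves with the pad. The lever's level axle lies across the rack, 118 mm above the bench, 80 mm downhill of this point. Fully pressed, the point is about 36 mm lower and 4 mm nearer the axle.
- gate_lever (a joint): Angle of the rocking lever in rad: 0 = at rest, gate shut; it grows as the red pad is pressed, to 0.45 at its stop. The dowels pass under the gate from about 0.3. A spring returns it to 0 when let go; pressing takes about 3 N at the start and 6 N at the stop.
- dowel_a: Brown wooden dowel, 30 mm in diameter, 120 mm long, loose, 40 to 90 g; lies across the ramp (its axis is y) right behind the gate. Origin at its centre. Rolls down by itself when the gate lifts.
- dowel_b: The second dowel, the same as the first, lying behind it on the ramp.
- catch_tray: Loose blue open tray, 0.4 to 0.65 kg, 92 mm deep (x), 176 wide (y), walls 5, floor 8 mm thick. Its +x wall is low (18 mm) and faces the rack's foot; its -x wall is tall (48 mm), outer face at x = -46 mm: push there. Side walls 35 mm. Origin at the centre of its underside. Starts 30 to 70 mm short of the foot, up to 12 mm off to one side and 8 degrees askew.
- post_foot (a point): Fixed point on the bench at the foot of a square wooden post, in the middle of its face towards the robot. The post is 64 mm wide (world y), 58 mm deep, behind this point (world +x), and carries a level beam away from the robot at 0.40 to 0.45 m height: keep the gripper and arm clear of it.
- tray_front (a point): Point on the bench at the middle of the outer face of the tray's low wall. Axes as the tray's: x out of the low wall, towards the rack.
- glue_pot: Small paint jar with white screw lid, 38 mm wide, 46 mm high. Origin at the centre of its underside. A bystander: leave it alone.
- small_carton: Small red and white card box, 26x34x30 mm. Origin at the centre of its underside. A bystander: leave it alone.
- awl: Awl with wooden handle, 150 mm long, 20 mm thick, lying. Origin at the centre of its underside. A bystander: leave it alone.
- bridge_near: Green model truss bridge, 36x170x35 mm. Origin at the centre of its underside. A bystander: leave it alone.
- tape_runner: Blue and white glue-tape dispenser, 52x109x20 mm. Origin at the centre of its underside. A bystander: leave it alone.
- green_tape: Roll of green tape, 73 mm across, 18 mm high, lying flat. Origin at the centre of its underside. A bystander: leave it alone.

How it is judged:
By the outcome, as a careful person would: the job done as asked, in the order asked, and still so for the second after the job is handed in, with the robot touching nothing.
It also fails if it takes over 54 s, if anything falls off the work surface, if the arm or the gripper's body presses on something with over 40 N, if the wrist force passes 120 N, or if a joint passes its speed limit or range.

## Working session

There is one attempt and no reset: what is moved stays moved. The work goes in short steps, Python scripts to look and compute and a tool call to move; the robot and the scene stay as the last step left them, time stands still between calls to the robot, and variables do not carry over. Pictures are saved under pics/ and viewed, at most 10 in all, crops included, and the job is handed in when it is done.

Besides the shell and the picture viewer there is one more tool, called after "Emit:" by a JSON object that holds its "op" and its "data", one argument or row to a line. arm_command: Moves the arm, as the interface text tells. Its arguments: {"type":"object","properties":{"deltas":{"type":"array","items":{"type":"number"}},"force":{"type":"number"}},"required":["deltas"]}

```bash
mkdir -p pics
python3 - <<'E'
from cell import sensors,optics,arm
import cv2
for n in("top","side"):
    cv2.imwrite(f"pics/{n}0.png",cv2.resize(optics.get_image(n),(800,600),interpolation=cv2.INTER_CUBIC))
    c=optics.calibration(n);print(n,c)
print(arm.nose_length,sensors.observe())
E
```

```text
top {'camera_matrix': array([[519.24122086,   0.        , 279.59309067],
       [  0.        , 519.24122086, 208.14174464],
       [  0.        ,   0.        ,   1.        ]]), 'rvec': array([ 2.12834042, -2.19523451,  0.08389372]), 'tvec': array([-0.03099015,  0.54792349,  1.20359726])}
side {'camera_matrix': array([[431.89972786,   0.        , 274.28723131],
       [  0.        , 431.89972786, 213.14892137],
       [  0.        ,   0.        ,   1.        ]]), 'rvec': array([ 2.19920842, -0.627109  ,  0.30723234]), 'tvec': array([-0.51229026,  0.22771808,  0.9362037 ])}
0.019 {'clock': 0.1, 'joints': array([-1.41259338,  0.43515613,  0.02495517,  1.57399028, -0.01157814,
        1.13401767, -0.07511319]), 'dq': array([ 0.00034421, -0.00201394, -0.00168306, -0.00196277, -0.00031406,
        0.00024474, -0.0001199 ]), 'joint_efforts': array([ 2.34606283e-03, -6.69124317e+01,  9.87325162e-01, -3.15145290e+01,
       -6.07272726e-02,  3.74454504e-02,  3.33996229e-05]), 'position': array([0.1610943 , 0.60343562, 0.2450276 ]), 'ee_rot': array([-4.08590362e-01, -3.11486381e+00,  2.24027328e-03]), 'force': array([-0.37014021, -0.31749196, -0.3066626 ]), 'ft_torque': array([0.02481398, 0.00446639, 0.10027233]), 'gripper_force': 0.0, 'width': 1.0002223317440682}
```

View pics/top0.png

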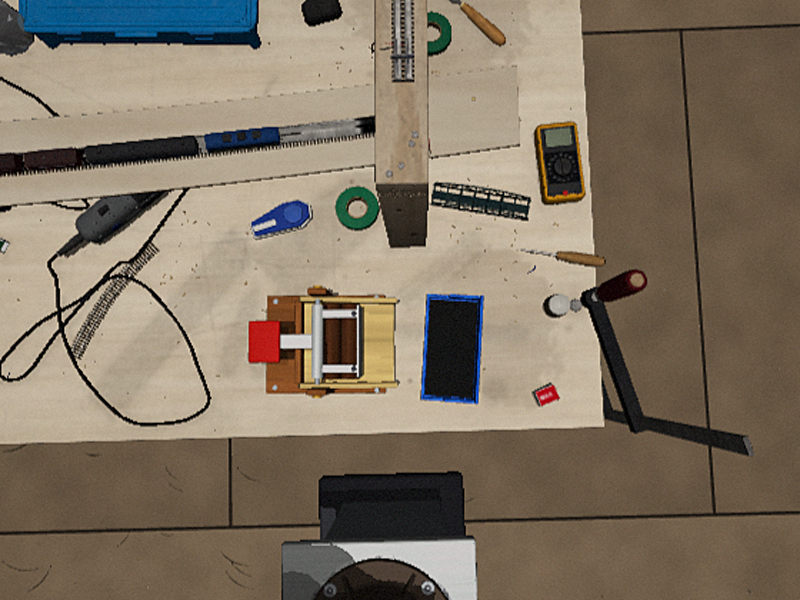

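View pics/side0.png

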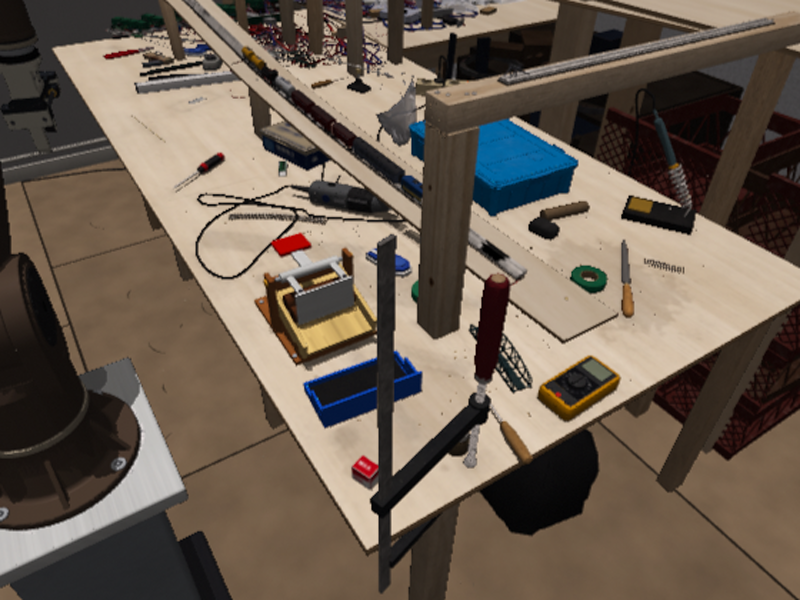

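The top view shows the rack with its red pad at about (264,341), the ramp lip at x≈397, and the tray at (422–483, 295–402). The post is above the rack, and a tall bench clamp stands at the right, around (590–640, 290–430). Next I'll enlarge both views to measure.

Run:
```python
from cell import optics
import cv2
for n,(x,y,w,h) in {"top":(165,195,200,100+5),"side":(170,150,200,150)}.items():
    im=optics.get_image(n)[y:y+h,x:x+w]
    cv2.imwrite(f"pics/{n}1.png",cv2.resize(im,None,fx=4,fy=4,interpolation=cv2.INTER_CUBIC))
```

```text
(no output)
```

View pics/top1.png

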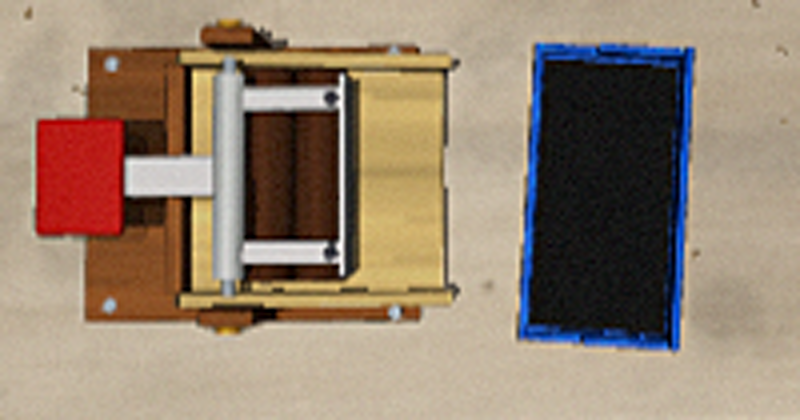

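View pics/side1.png

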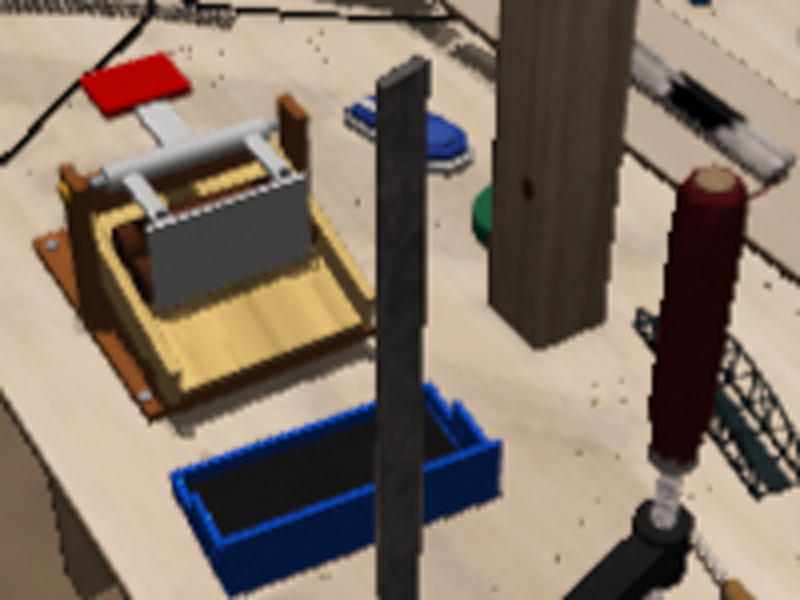

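The crops give clean edges: the tray's tall-wall top corners are at (692,48) and (678,349), the pad's corners at (36..124, 119..234), and the rack base's corners at (90,47), (86,320) and (420,320). The clamp bar stands upright in front of the side camera, with its tip at (403,70). I'll fit the poses from these.

```bash
cat > h.py <<'E'
import numpy as np, cv2
from scipy.optimize import least_squares
from cell import optics
C={n:optics.calibration(n) for n in("top","side")}
def proj(n,P):
    c=C[n];return cv2.projectPoints(np.array(P,float).reshape(-1,1,3),c["rvec"],c["tvec"],c["camera_matrix"],None)[0].reshape(-1,2)
def pose(p,L):
    c,s=np.cos(p[2]),np.sin(p[2]);L=np.array(L,float)
    return np.c_[p[0]+c*L[:,0]-s*L[:,1],p[1]+s*L[:,0]+c*L[:,1],L[:,2]]
def fit(obs,x0=(.5,0,1.57)):   # obs: list of (cam, local xyz, pixel)
    f=lambda p:np.concatenate([proj(n,pose(p,[l]))[0]-np.array(u) for n,l,u in obs])
    r=least_squares(f,x0);return r.x,np.abs(r.fun).max(),r.fun.round(1)
def tri(pt,ps):
    return least_squares(lambda X:np.r_[proj("top",X)[0]-pt,proj("side",X)[0]-ps],[.5,-.3,.1]).x
T=lambda x,y:((x+.5)/4-.5+165,(y+.5)/4-.5+195)
S=lambda x,y:((x+.5)/4-.5+170,(y+.5)/4-.5+150)
D=lambda x,y:(x*.7,y*.7)
E
python3 - <<'E'
from h import *
tr=[("top",(-.046,-.088,.048),T(693,48)),("top",(-.046,.088,.048),T(679,349)),
("top",(.046,-.088,.035),T(536,44)),("top",(.046,.088,.035),T(519,338))]
print("tray top",*fit(tr))
ts=[("side",(-.046,-.088,.048),S(500,443)),("side",(-.046,.088,.048),S(222,540)),("side",(-.046,.088,0),S(233,595)),("side",(-.046,-.088,0),S(500,494))]
print("tray side",*fit(ts)); print("tray both",*fit(tr+ts))
# rack: lip top corners z.034 centre unknown y half -> use base + pad relative
b=[("top",(.130,-.082,.008),T(90,47)),("top",(.130,.082,.008),T(86,320)),("top",(-.070,.082,.008),T(420,320)),("top",(-.070,-.082,.008),T(420,47))]
x,m,r=fit(b);print("rack",x,m,r)
def padfit(px,lx=.024,ly=.032):
    return fit([("top",(lx,-ly,.128),T(36,0)) ] )
P=[("top",(.024,-.032,.128),T(36,120)),("top",(.024,.032,.128),T(36,235)),("top",(-.024,.032,.128),T(124,234)),("top",(-.024,-.032,.128),T(124,119))]
print("pad",*fit(P))
Ps=[("side",(.024,-.032,.128),S(160,54)),("side",(.024,.032,.128),S(80,76)),("side",(-.024,.032,.128),S(105,116)),("side",(-.024,-.032,.128),S(190,92))]
print("padside",*fit(Ps))
print("bar",tri(D(750,450),S(403,70)),"handle",tri(D(640,277),S(715,180)))
print("collar",tri(D(590,297),S(663,515)), "armend", tri(D(640,425),D(378,505)))
for u in[(385,246),(425,246)]:
    print("post",least_squares(lambda q:proj("top",[q[0],q[1],0])[0]-D(*u),[.5,0]).x)
E
```

```text
tray top [ 0.46119285 -0.1306852   1.48328272] 1.0585461533824514 [ 0.2 -0.5  0.1  0.7 -0.2 -1.1 -0.1  0.8]
tray side [ 0.46448762 -0.12958516  1.47279846] 1.1696686104018568 [ 0.9 -0.9  0.3  0.1 -1.2  0.3  0.   0.2]
tray both [ 0.4624804  -0.13037614  1.4831641 ] 1.6006798540433067 [ 0.  -1.  -0.1  0.1 -0.4 -1.6 -0.2  0.3  0.4 -0.7 -0.   1.  -1.5  1.1
 -0.5  0.4]
rack [0.47427444 0.04811248 1.54135946] 0.27561523915471753 [-0.1 -0.1 -0.2  0.2  0.1  0.2  0.2 -0.3]
pad [0.47650741 0.15802103 1.55631142] 0.4630633163508264 [ 0.  -0.3 -0.1  0.4  0.   0.3  0.  -0.5]
padside [0.47560026 0.15266893 1.53125225] 1.1416266855507615 [ 1.  -0.1 -1.1  0.8 -0.6 -0.   0.8 -0.8]
bar [ 0.34079722 -0.39833158  0.50220006] handle [ 0.52865447 -0.34479341  0.3529133 ]
collar [ 0.52993786 -0.33699438  0.13921279] armend [ 0.33346785 -0.40072461  0.12735572]
post [ 0.63802464 -0.02548608]
post [ 0.63574196 -0.0936461 ]
```

Emit:
{"op": "arm_command", "data": {
  "deltas": [0,0,-0.045,0.04,-0.02,0,91.8,0,0,-0.09,0.075,-0.045,0,91.8,0,0,-0.135,0.11,-0.07,0,91.8,0,0,-0.18,0.145,-0.1,0,91.8,0,0,-0.225,0.175,-0.135,0,91.8,0,0,-0.27,0.2,-0.17,0,91.8,0,0,-0.315,0.22,-0.21,0,91.8,0,0,-0.36,0.24,-0.25,0,91.8,0,0,-0.405,0.255,-0.295,0,91.8,0,0,-0.45,0.265,-0.34,0,91.8,0,0,-0.495,0.27,-0.385,0,91.8,0,0,-0.54,0.275,-0.43,0,91.8,0,0,-0.585,0.28,-0.475,0,91.8,0,0,-0.63,0.285,-0.52,0,91.8,0,0,-0.675,0.29,-0.565,0,91.8,0,0,-0.72,0.295,-0.61,0,91.8,0,0,-0.765,0.295,-0.655,0,91.8,0,0,-0.81,0.295,-0.7,0,91.8,0,0,-0.855,0.295,-0.755,0,91.8,0,0,-0.89,0.295,-0.81,0,91.8]
}}

```text
clock: 2.2
position: [0.4559, -0.1977, 0.2459]
ee_rot: [2.319, 2.119, 0.001]
force: [1.1, 0.0, 0.3]
width: 1.002
gripper_force: 0.0
```

Emit:
{"op": "arm_command", "data": {
  "deltas": [0,0,0,0,0,-0.04,91.8,0,0,0,0,0,-0.08,91.8,0,0,0,0,0,-0.12,91.8,0,0,0,0,0,-0.12,91.8,0,0,0,0,0,-0.12,91.8]
}}

```text
clock: 2.7
position: [0.456, -0.1964, 0.1262]
ee_rot: [-2.317, -2.12, 0.002]
force: [-0.2, 0.3, 0.7]
width: 1.002
gripper_force: 0.0
```

Run:
```python
from cell import optics,sensors
import cv2,numpy as np
s=sensors.observe();print(s["clock"],s["position"],s["ee_rot"],s["joints"].round(2))
a=cv2.resize(optics.get_image("top")[160:340,230:480],(500,360));b=optics.get_image("side")[120:380,150:400]
b=cv2.resize(b,(300,312))
o=np.zeros((360,800,3),np.uint8);o[:,:500]=a;o[:312,500:]=b
cv2.imwrite("pics/a2.png",o)
```

```text
2.7 [ 0.45596045 -0.19637665  0.12619257] [-2.31707744e+00 -2.12022300e+00  1.57121028e-03] [-0.17  0.42  0.62  2.06 -0.34  0.77  0.57]
```

View pics/a2.png

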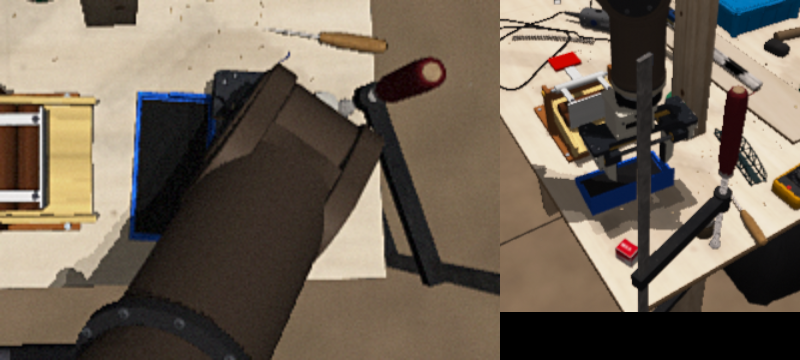

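The picture shows the open gripper behind the tray's tall wall with a small gap, and the wrist several cm clear of the clamp. I'll back off 15 mm, go down, then make contact gently.

Emit:
{"op": "arm_command", "data": {
  "deltas": [0,0,0,0,-0.015,0,91.8,0,0,0,0,-0.015,-0.03,91.8,0,0,0,0,-0.015,-0.06,91.8,0,0,0,0,-0.015,-0.09,91.8,0,0,0,0,-0.015,-0.092,91.8,0,0,0,0,-0.015,-0.092,91.8]
}}

```text
clock: 3.4
position: [0.457, -0.2114, 0.0351]
ee_rot: [2.316, 2.121, 0.001]
force: [0.1, 0.4, 0.7]
width: 1.003
gripper_force: 0.0
```

Emit:
{"op": "arm_command", "data": {
  "deltas": [0,0,0,0.0005,0.01,0,91.8,0,0,0,0.0005,0.02,0,91.8,0,0,0,0.001,0.026,0,91.8,0,0,0.004,0.002,0.032,0,91.8,0,0,0.008,0.003,0.038,0,91.8,0,0,0.011,0.004,0.044,0,91.8,0,0,0.015,0.005,0.05,0,91.8,0,0,0.018,0.0065,0.056,0,91.8,0,0,0.022,0.0075,0.062,0,91.8,0,0,0.0255,0.0085,0.068,0,91.8,0,0,0.028,0.0093,0.072,0,91.8,0,0,0.028,0.0093,0.072,0,91.8]
}}

```text
clock: 4.6
position: [0.4667, -0.1397, 0.0349]
ee_rot: [2.267, 2.17, 0.001]
force: [0.3, -4.5, 4.3]
width: 0.999
gripper_force: 2.4
```

Run:
```python
from cell import optics,sensors
import cv2,numpy as np
s=sensors.observe();print(s["position"],s["ee_rot"])
a=cv2.resize(optics.get_image("top")[190:300,230:380],(600,440),interpolation=cv2.INTER_CUBIC)
cv2.imwrite("pics/a3.png",a)
```

```text
[ 0.46669416 -0.13966129  0.03487054] [2.26729180e+00 2.16973295e+00 1.33962484e-03]
```

View pics/a3.png

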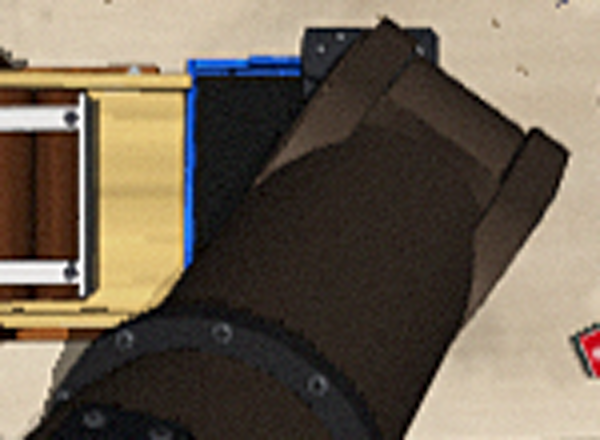

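The tray's low wall has just reached the ramp lip and lies almost parallel to it, so about 15 mm remain to the foot.

Emit:
{"op": "arm_command", "data": {
  "deltas": [0,0,0.003,0.001,0.005,0,91.8,0,0,0.006,0.0018,0.01,0,91.8,0,0,0.009,0.0025,0.013,0,91.8,0,0,0.009,0.0026,0.015,0,91.8,0,0,0.009,0.0026,0.016,0,91.8,0,0,0.009,0.0026,0.016,0,91.8]
}}

```text
clock: 5.25
position: [0.4691, -0.1251, 0.0348]
ee_rot: [2.252, 2.185, -0.0]
force: [0.4, -10.1, 5.1]
width: 0.997
gripper_force: 5.2
```

Emit:
{"op": "arm_command", "data": {
  "deltas": [0,0,0,0,0.001,0,91.8,0,0,0,0,0.002,0,91.8,0,0,0,0,0.002,0,91.8]
}}

```text
clock: 5.55
position: [0.4692, -0.125, 0.0349]
ee_rot: [2.251, 2.182, -0.002]
force: [-1.3, -17.2, 4.0]
width: 0.997
gripper_force: 8.7
```

Emit:
{"op": "arm_command", "data": {
  "deltas": [0,0,0,0,-0.01,0,91.8,0,0,0,0,-0.02,0,91.8,0,0,0,0,-0.025,0.03,91.8,0,0,0,0,-0.025,0.07,60,0,0,0,0,-0.025,0.11,30,0,0,0,0,-0.025,0.15,0,0,0,0,0,-0.025,0.19,0,0,0,0,0,0.015,0.2,0,0,0,0,0,0.055,0.2,0,0,0,0,0,0.095,0.2,0,0,0,0,0,0.135,0.2,0,0,0,0,0.002,0.175,0.2,0,0,0,0,0.004,0.215,0.2,0,0,0,0,0.006,0.25,0.2,0,0,0,0,0.008,0.28,0.2,0,0,0,0,0.008,0.281,0.2,0,0,0,0,0.008,0.281,0.2,0]
}}

```text
clock: 7.25
position: [0.4756, 0.1603, 0.2336]
ee_rot: [-2.252, -2.19, 0.001]
force: [0.2, -0.9, 0.7]
width: 0.003
gripper_force: 0.0
```

Run:
```python
from cell import optics,sensors
import cv2,numpy as np
s=sensors.observe();print(s["position"],s["ee_rot"],s["width"])
a=cv2.resize(optics.get_image("top")[190:340,180:380],(800,600),interpolation=cv2.INTER_CUBIC)
cv2.imwrite("pics/a4.png",a)
b=cv2.resize(optics.get_image("side")[130:280,150:350],(800,600),interpolation=cv2.INTER_CUBIC)
cv2.imwrite("pics/b4.png",b)
```

```text
[0.47560439 0.16032358 0.23357137] [-2.25213218e+00 -2.18984478e+00  1.27579926e-03] 0.0032823359133277766
```

View pics/a4.png

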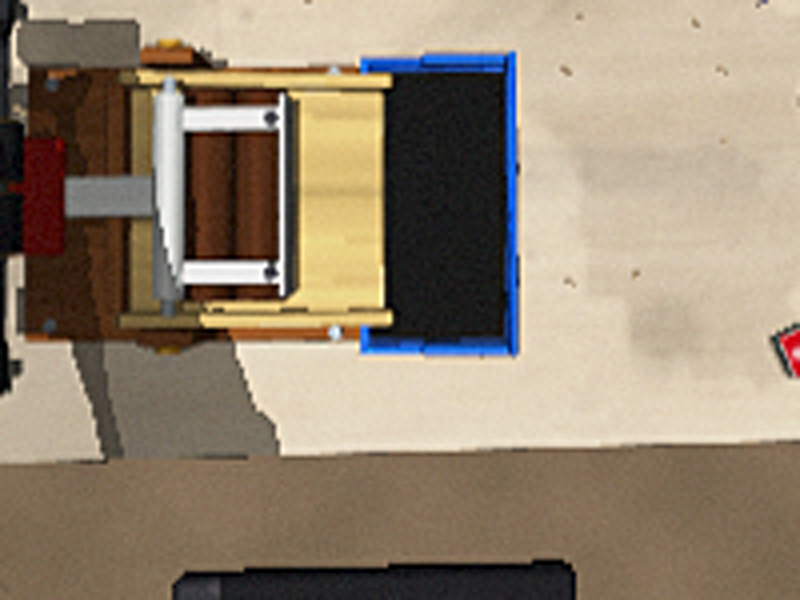

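View pics/b4.png

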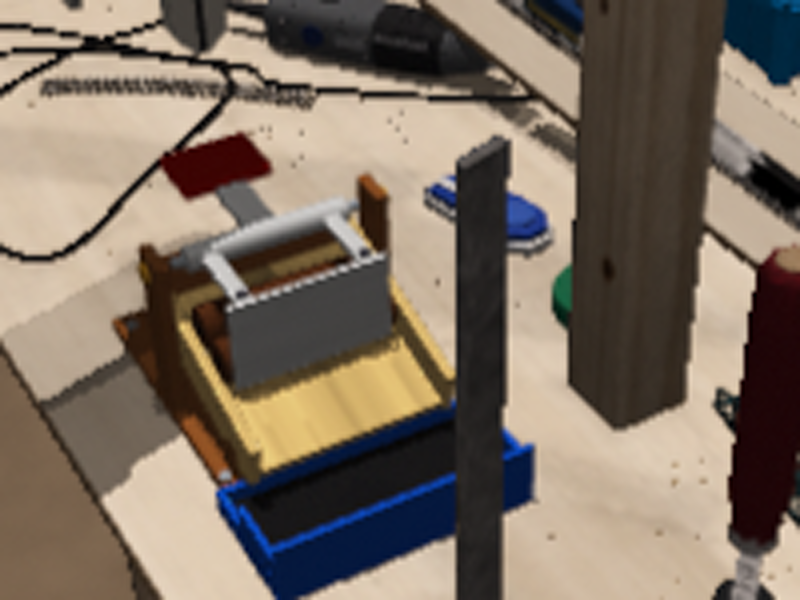

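The tray now sits under the lip. Its tall-wall corners are at (515,52) and (517,355), and its side-wall fronts at (361,57) and (361,353). I'll check the fit in the rack's frame.

Run:
```python
from h import *
T=lambda x,y:((x+.5)/4-.5+180,(y+.5)/4-.5+190)
S=lambda x,y:((x+.5)/4-.5+150,(y+.5)/4-.5+130)
tr=[("top",(-.046,-.088,.048),T(515,52)),("top",(-.046,.088,.048),T(518,355)),
("top",(.046,-.088,.035),T(361,57)),("top",(.046,.088,.035),T(361,353))]
x,m,r=fit(tr);print(x,r)
b=[("top",(-.070,.082,.008),T(361,341)),("top",(-.070,-.082,.008),T(361,67)),("top",(.130,.082,.008),T(86+45*0-60,340)),("top",(.130,-.082,.008),T(30,67))]
k,m,r=fit(b);print(k,r)
for rk in (k,np.array([.4743,.0481,1.5414])):
    d=x[:2]-rk[:2];c,s=np.cos(rk[2]),np.sin(rk[2]);print("local mm",(c*d[0]+s*d[1])*1e3,(-s*d[0]+c*d[1])*1e3,np.degrees(x[2]-rk[2]))
```

```text
[ 0.4691751  -0.06824167  1.54421594] [ 0.4 -0.3  0.3  0.3 -0.4 -0.7 -0.3  0.7]
[0.47408449 0.04781508 1.54045778] [-0.   0.   0.1 -0.2 -0.1  0.2  0.1 -0. ]
local mm -116.1522674872035 1.38667778625044 0.21532687006074858
local mm -116.442041224858 1.703160572141663 0.16134172722267046
```

The tray is flush with the foot, 1.5 mm off centre and 0.2° askew, which is good enough. Now I'll press the pad.

Emit:
{"op": "arm_command", "data": {
  "deltas": [0,0,0,0.001,-0.002,-0.03,0,0,0,0,0.001,-0.004,-0.06,0,0,0,0,0.001,-0.005,-0.08,0,0,0,0,0.001,-0.005,-0.086,0,0,0,0,0.001,-0.006,-0.096,0,0,0,0,0.001,-0.007,-0.106,0,0,0,0,0.001,-0.008,-0.114,0,0,0,0,0.001,-0.009,-0.121,0,0,0,0,0.001,-0.009,-0.121,0,0,0,0,0.001,-0.009,-0.121,0,0,0,0,0.001,-0.009,-0.121,0,0,0,0,0.001,-0.009,-0.121,0]
}}

```text
clock: 8.55
position: [0.4777, 0.1507, 0.1156]
ee_rot: [-2.255, -2.186, -0.005]
force: [-12.1, -2.1, 38.7]
width: 0.003
gripper_force: 16.5
```

Emit:
{"op": "arm_command", "data": {
  "deltas": [0,0,0,0,0,0,0,0,0,0,0,0,0,0,0,0,0,0,0,0,0,0,0,0,0,0,0,0,0,0,0,0,0,0,0,0,0,0,0,0,0,0,0,0,0,0,0,0,0,0,0,0,0,0,0,0,0,0,0,0,0,0,0,0,0,0,0,0,0,0,0,0,0,0,0,0,0,0,0,0,0,0,0,0,0,0,0,0,0,0,0,0,0,0,0,0,0,0,0,0,0,0,0,0,0]
}}

```text
clock: 10.05
position: [0.4777, 0.1507, 0.1156]
ee_rot: [-2.255, -2.186, -0.005]
force: [-11.7, -2.8, 38.0]
width: 0.007
gripper_force: 16.5
```

Run:
```python
from cell import optics,sensors
import cv2,numpy as np
s=sensors.observe();print(s["position"],s["force"])
a=cv2.resize(optics.get_image("top")[190:300,180:320],(560,440),interpolation=cv2.INTER_CUBIC)
b=cv2.resize(optics.get_image("side")[130:280,150:270],(240,300),interpolation=cv2.INTER_CUBIC)
o=np.zeros((440,800,3),np.uint8);o[:,:560]=a;o[:300,560:]=b
cv2.imwrite("pics/a5.png",o)
```

```text
[0.47773805 0.15074884 0.11559838] [-11.72867676  -2.78605899  37.96069491]
```

View pics/a5.png

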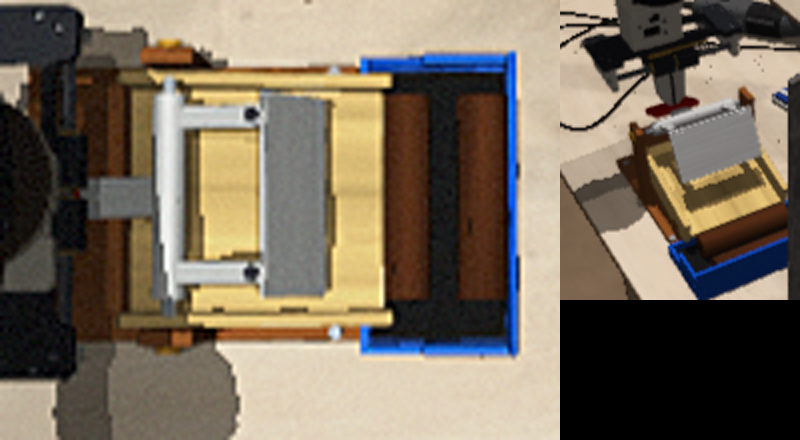

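Both dowels lie in the tray, the gate is up, and the lever is at its stop. I'll ease off and retreat upward.

Emit:
{"op": "arm_command", "data": {
  "deltas": [0,0,0,0,0,0.006,0,0,0,0,0,0.001,0.014,0,0,0,0,0,0.002,0.022,0,0,0,0,0,0.003,0.03,0,0,0,0,0,0.004,0.038,0,0,0,0,0,0.005,0.05,0,0,0,0,0,0.006,0.08,0,0,0,0,0,0.006,0.12,0,0,0,0,0,0.006,0.14,0,0,0,0,0,0.006,0.14,0,0,0,0,0,0.006,0.14,0,0,0,0,0,0.006,0.14,0]
}}

```text
clock: 11.35
position: [0.4764, 0.1567, 0.2519]
ee_rot: [-2.254, -2.188, 0.002]
force: [-0.5, -0.0, -0.8]
width: 0.003
gripper_force: 0.0
```

Run:
```python
from cell import optics,sensors
import cv2,numpy as np
s=sensors.observe();print(s["position"],s["force"],s["clock"])
a=cv2.resize(optics.get_image("top")[190:300,180:320],(560,440),interpolation=cv2.INTER_CUBIC)
b=cv2.resize(optics.get_image("side")[130:280,150:270],(240,300),interpolation=cv2.INTER_CUBIC)
o=np.zeros((440,800,3),np.uint8);o[:,:560]=a;o[:300,560:]=b
cv2.imwrite("pics/a6.png",o)
```

```text
[0.47642398 0.15669642 0.25187666] [-0.52529907 -0.04418734 -0.83498321] 11.35
```

View pics/a6.png

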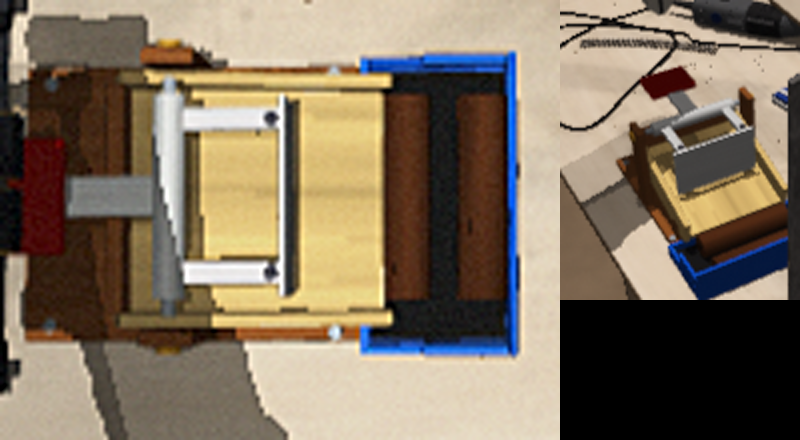

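The gate is shut, both dowels are in the tray, the tray hasn't moved (corners still at (515,52) and (517,355)), and the robot is clear.

```bash
python3 -c "
from cell import arm
print(arm.sign_off())"
```

```text
the job is handed in; nothing more can be done
None
```

The tray is flush against the rack's foot (about 1.5 mm off centre, 0.2° askew), both dowels are in it, the gate is shut again, and the job was handed in at about 11 s.

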